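Load the kiln shelf in reverse order

TASK

Move the four clay trial pieces from the wooden drying rack to the pale kiln shelf, standing one upright in each bay with the row in reverse order: the piece nearest the robot on the drying rack goes into the bay farthest from the robot, the next into the next bay, and so on. Centre them on the shelf between the ribs, and set them down gently without dropping or toppling any.

Things in the scene. Friction and masses are not known exactly. Their poses are not given: they have to be found in the camera images.
- round_tube: Loose terracotta trial piece standing on end: round tube, from above a ring: outside diameter 44, bore 26, 80 tall, about 160 g (mm). Origin: centre of its underside, z up its length. It starts on its own cradle, turned at most 10 degrees from it; its neighbours in the row stand along x, so grip it from above across its outside along y (44 mm).
- square_tube: Loose terracotta trial piece standing on end: square tube, from above a hollow square: 44 x 44 outside, walls 9, 60 tall, about 150 g (mm). Origin: centre of its underside, z up its length. It starts on its own cradle, turned at most 10 degrees from it; its neighbours in the row stand along x, so grip it from above across its outside along y (44 mm).
- h_section: Loose terracotta trial piece standing on end: H-section, from above an H: 44 x 44 outside, flat flanges at its +y and -y, 70 tall, about 160 g (mm). Origin: centre of its underside, z up its length. It starts on its own cradle, turned at most 10 degrees from it; its neighbours in the row stand along x, so grip it from above across its outside along y (44 mm).
- channel: Loose terracotta trial piece standing on end: channel, from above a square U: 44 x 44 outside, walls 9, open on its -x side, 55 tall, about 110 g (mm). Origin: centre of its underside, z up its length. It starts on its own cradle, turned at most 10 degrees from it; its neighbours in the row stand along x, so grip it from above across its outside along y (44 mm).
- cradle_round_tube: Fixed wooden board, 58 x 90 x 8 mm, on the drying rack, where the round_tube stands at the start. All four look alike, lie in one row 66 mm apart in an order that varies, and show the starting order. Origin: centre of its underside, 22 mm above the table. Its x axis runs along the row, away from the robot.
- cradle_square_tube: Fixed wooden board, 58 x 90 x 8 mm, on the drying rack, where the square_tube stands at the start. All four look alike, lie in one row 66 mm apart in an order that varies, and show the starting order. Origin: centre of its underside, 22 mm above the table. Its x axis runs along the row, away from the robot.
- cradle_h_section: Fixed wooden board, 58 x 90 x 8 mm, on the drying rack, where the h_section stands at the start. All four look alike, lie in one row 66 mm apart in an order that varies, and show the starting order. Origin: centre of its underside, 22 mm above the table. Its x axis runs along the row, away from the robot.
- cradle_channel: Fixed wooden board, 58 x 90 x 8 mm, on the drying rack, where the channel stands at the start. All four look alike, lie in one row 66 mm apart in an order that varies, and show the starting order. Origin: centre of its underside, 22 mm above the table. Its x axis runs along the row, away from the robot.
- kiln_shelf: Fixed pale kiln shelf, 276 x 80 mm, left or right of the robot, the drying rack on the other side. Five ribs (6 wide, 8 high) across it make four bays in a row, 60 long, 80 wide, sides open. Origin: centre of its underside, on the table. x: along the row, away from the robot. Bay centres at x = -99, -33, 33, 99, y = 0, floor at z = 30 mm.
- drying_rack: Fixed wooden drying rack: a plank 300 x 110 x 22 mm with an end board 44 high across each end; the four cradles lie on it in a row. Origin: centre of its underside, on the table. x: along the row, away from the robot; cradle centres at x = -99, -33, 33, 99, y = 0. It and the kiln shelf stand either side of the middle, with a clay finial (88 high) and offcuts between.

How it is judged:
At the end, for the whole second after the job is handed in: Every piece stands at rest on the floor of its own bay (within 12 mm of its centre along the row, 18 mm across, 6 mm in height, leaning under 0.1 rad), in the reverse order of the cradles they started on (y of round_tube in the frame of kiln_shelf between -0.018 and 0.018 m and z of round_tube in the frame of kiln_shelf between 0.024 and 0.036 m and angle between each of round_tube, square_tube, h_section, channel's own z axis and vertical below 0.1 rad and linear speed of each of round_tube, square_tube, h_section, channel below 0.02 m/s and ((x of cradle_round_tube in the frame of drying_rack between -0.119 and -0.079 m and x of round_tube in the frame of kiln_shelf between 0.087 and 0.111 m) or (x of cradle_round_tube in the frame of drying_rack between -0.053 and -0.013 m and x of round_tube in the frame of kiln_shelf between 0.021 and 0.045 m) or (x of cradle_round_tube in the frame of drying_rack between 0.013 and 0.053 m and x of round_tube in the frame of kiln_shelf between -0.045 and -0.021 m) or (x of cradle_round_tube in the frame of drying_rack between 0.079 and 0.119 m and x of round_tube in the frame of kiln_shelf between -0.111 and -0.087 m)) and y of square_tube in the frame of kiln_shelf between -0.018 and 0.018 m and z of square_tube in the frame of kiln_shelf between 0.024 and 0.036 m and ((x of cradle_square_tube in the frame of drying_rack between -0.119 and -0.079 m and x of square_tube in the frame of kiln_shelf between 0.087 and 0.111 m) or (x of cradle_square_tube in the frame of drying_rack between -0.053 and -0.013 m and x of square_tube in the frame of kiln_shelf between 0.021 and 0.045 m) or (x of cradle_square_tube in the frame of drying_rack between 0.013 and 0.053 m and x of square_tube in the frame of kiln_shelf between -0.045 and -0.021 m) or (x of cradle_square_tube in the frame of drying_rack between 0.079 and 0.119 m and x of square_tube in the frame of kiln_shelf between -0.111 and -0.087 m)) and y of h_section in the frame of kiln_shelf between -0.018 and 0.018 m and z of h_section in the frame of kiln_shelf between 0.024 and 0.036 m and ((x of cradle_h_section in the frame of drying_rack between -0.119 and -0.079 m and x of h_section in the frame of kiln_shelf between 0.087 and 0.111 m) or (x of cradle_h_section in the frame of drying_rack between -0.053 and -0.013 m and x of h_section in the frame of kiln_shelf between 0.021 and 0.045 m) or (x of cradle_h_section in the frame of drying_rack between 0.013 and 0.053 m and x of h_section in the frame of kiln_shelf between -0.045 and -0.021 m) or (x of cradle_h_section in the frame of drying_rack between 0.079 and 0.119 m and x of h_section in the frame of kiln_shelf between -0.111 and -0.087 m)) and y of channel in the frame of kiln_shelf between -0.018 and 0.018 m and z of channel in the frame of kiln_shelf between 0.024 and 0.036 m and ((x of cradle_channel in the frame of drying_rack between -0.119 and -0.079 m and x of channel in the frame of kiln_shelf between 0.087 and 0.111 m) or (x of cradle_channel in the frame of drying_rack between -0.053 and -0.013 m and x of channel in the frame of kiln_shelf between 0.021 and 0.045 m) or (x of cradle_channel in the frame of drying_rack between 0.013 and 0.053 m and x of channel in the frame of kiln_shelf between -0.045 and -0.021 m) or (x of cradle_channel in the frame of drying_rack between 0.079 and 0.119 m and x of channel in the frame of kiln_shelf between -0.111 and -0.087 m))); the robot touches nothing.
It fails at once if a trial piece is toppled (leans more than 35 degrees) (angle between any of round_tube, square_tube, h_section, channel's own z axis and vertical above 0.61 rad).
It fails at once if a trial piece is dropped onto the kiln shelf (lands faster than 0.5 m/s, a fall of over 13 mm) ((x of round_tube in the frame of kiln_shelf between -0.15 and 0.15 m and y of round_tube in the frame of kiln_shelf between -0.06 and 0.06 m and z of round_tube in the frame of kiln_shelf below 0.05 m and linear speed of round_tube above 0.5 m/s) or (x of square_tube in the frame of kiln_shelf between -0.15 and 0.15 m and y of square_tube in the frame of kiln_shelf between -0.06 and 0.06 m and z of square_tube in the frame of kiln_shelf below 0.05 m and linear speed of square_tube above 0.5 m/s) or (x of h_section in the frame of kiln_shelf between -0.15 and 0.15 m and y of h_section in the frame of kiln_shelf between -0.06 and 0.06 m and z of h_section in the frame of kiln_shelf below 0.05 m and linear speed of h_section above 0.5 m/s) or (x of channel in the frame of kiln_shelf between -0.15 and 0.15 m and y of channel in the frame of kiln_shelf between -0.06 and 0.06 m and z of channel in the frame of kiln_shelf below 0.05 m and linear speed of channel above 0.5 m/s)).
It also fails if it takes over 109 s, if anything falls off the work surface, if the arm or the gripper's body presses on something with over 40 N, if the wrist force passes 120 N, or if a joint passes its speed limit or range.

ROBOT

A 6-joint arm with a two-finger parallel gripper is mounted at the origin on the work surface. World frame = base frame: x ahead of the robot, y to its left, z up, the work surface at z = 0. Lengths are in m, angles in rad, forces in N, time in s.
With the tool pointing down it reaches from about 0.325 to 0.9 m from the base axis. Payload 6.1 kg.
Tool frame: the origin (TCP) lies midway between the tips of the shut fingers; the grasp point (between the pads) lies 19 mm behind it; z points along the fingers, y is the line along which they close (so a half turn about z gives the same grasp; the last joint's range is limited). The gripper opens to 85 mm and grips with 20 to 120 N. Pads are 22 mm wide; open, the fingers measure 114 mm over their backs; the gripper's body (76 mm by 85 mm) begins 54 mm behind the grasp point. The pads swing forward as they close: fully open they stand 13 mm farther back than shut.
Start: joints at [-1.379, 0.22, 1.526, -0, 1.395, -0.126], TCP at [0.195, -0.594, 0.231] pointing down, gripper open.
Joint ranges: [-2.98, 2.98], [-0.91, 2.08], [0.09, 2.57], [-1.24, 4.39], [0.2, 2.65], [-2.68, 2.68]. Speed limits (rad/s): [2.57, 2.57, 3.01, 3.14, 3.14, 3.14].

INTERFACE

Orientations are given as [roll, pitch, yaw] about the fixed x, y, z axes, in that order (R = Rz(yaw) Ry(pitch) Rx(roll)).
In Python, from plant import movep, move_l, set_joints, gripper_to, hold, inverse_kinematics, observe, get_image, get_calibration, Unreachable, job_done gives the robot as it stands. Calls block until the motion is done:
- movep(position, orientation): joint-space move of the TCP to a pose.
- move_l(position, feed=0.15, rotation=None, max_force=None): straight line of the TCP; rotation=None keeps the orientation; feed is the mean speed in m/s. With max_force (N) it stops when the force on the tool has changed by that much, and returns True; else False.
- set_joints(angles): joint-space move.
- gripper_to(opening, f_grip=None): finger opening in m; f_grip is the grip in N (None keeps the last); returns when the fingers have stopped.
- hold(seconds).
- inverse_kinematics(position, orientation): joint angles nearest the present ones, or None.
- observe(): the state.
- get_image(name): name is "side" or "top" or "wrist"; returns (picture, depth): 480x640x3 uint8, red, green, blue; 480x640 float32, m along the optical axis (not along the pixel's ray), 0 where there is no reading.
- get_calibration(name): a dict with "intrinsics" (3x3 intrinsics, pixels), "world_from_camera" (4x4, takes a point from camera to world coordinates). Camera axes: x right, y down, z forward; pixel columns grow to the right and rows downward; lengths in m; the calibration is good to about 2 mm. A picture is of the moment at which its call begins: read the wrist's pose just before it. get_calibration takes no time and is no camera call; for the wrist camera it gives the pose at the moment of the call.
A pose or a line that the arm cannot do raises Unreachable and nothing moves.
- job_done(): hands the job in; it is judged then, once.
The state is a dict: "time_s": time; "q": joint angles; "joint_velocities": joint speeds; "joint_torque": joint torques, N m; "eef_pos": TCP position; "tcp_rot": TCP orientation; "ft_force": force on the tool from outside, world axes, zero at the start; "torque": the same for the moment, N m; "opening": finger opening in m; "grasp_force": force on a finger pad.
Only numpy, scipy, OpenCV 4.12 (cv2) and the standard library are available. Lean on these libraries where they do the work, as an engineer would, in place of code of your own. Each camera call takes 0.05 s, during which the arm holds its last target. There are 200 camera calls.

## Working session

There is one attempt and no reset: what is moved stays moved. The work goes in short steps, each a Python script; the robot and the scene stay as the last script left them, time stands still between calls to the robot, and variables do not carry over. Pictures are saved under pics/ and viewed, at most 14 in all, crops included, and the job is handed in when it is done.

```bash
mkdir -p pics; ls; python3 - <<'E'
from plant import *
import cv2,numpy as np
np.set_printoptions(precision=4,suppress=True)
for n in ("top","side"):
    im,d=get_image(n); cv2.imwrite(f"pics/{n}0.png",im[...,::-1]); np.savez(f"{n}0.npz",im=im,d=d)
    c=get_calibration(n); print(n,c["intrinsics"],c["world_from_camera"],(d>0).mean())
o=observe();print(o["time_s"],o["tcp_rot"],o["opening"])
E
```

```text
pics
top [[498.5864   0.     323.336 ]
 [  0.     498.5864 249.7708]
 [  0.       0.       1.    ]] [[-0.0158 -0.9984  0.055   0.4815]
 [-0.9999  0.016   0.0034 -0.0064]
 [-0.0043 -0.0549 -0.9985  0.8954]
 [ 0.      0.      0.      1.    ]] 0.9959147135416667
side [[603.5527   0.     315.4996]
 [  0.     603.5527 243.2616]
 [  0.       0.       1.    ]] [[-0.9436 -0.1614  0.2891  0.2228]
 [-0.3307  0.5026 -0.7988  0.8866]
 [-0.0164 -0.8493 -0.5276  0.658 ]
 [ 0.      0.      0.      1.    ]] 0.9960774739583333
0.1 [-3.1398 -0.0003  0.3178] 0.08491454753241691
```

View pics/top0.png

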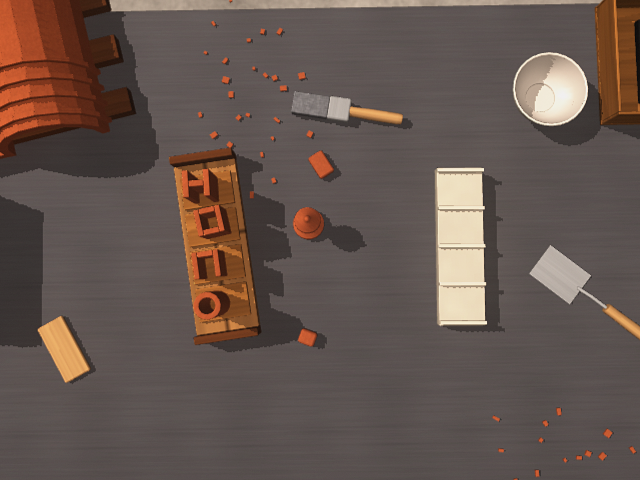

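View pics/side0.png

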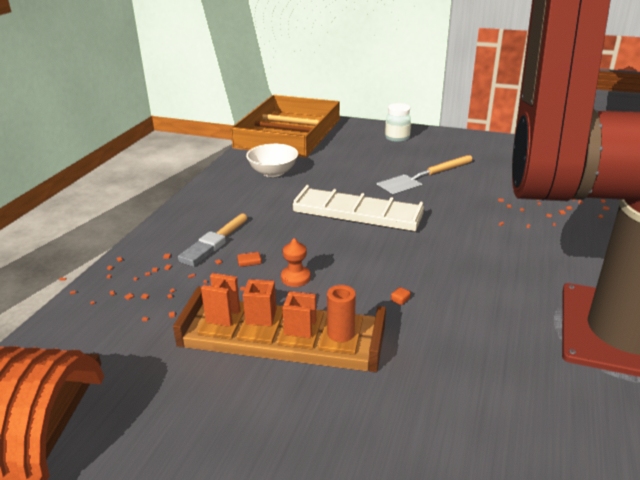

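The top view shows the rack on the left (y>0). From nearest to farthest, its pieces are round tube (208,305), channel (208,265), square tube (211,221) and H-section (198,183). The empty shelf is on the right, columns 436–485 and rows 168–325. The side view shows the same order.

```bash
cat > see.py <<'E'
import cv2,numpy as np
from plant import get_image,get_calibration
np.set_printoptions(precision=4,suppress=True)
def cloud(d,c):
    K,T=c["intrinsics"],c["world_from_camera"]
    v,u=np.mgrid[:480,:640]
    p=np.stack([(u-K[0,2])/K[0,0]*d,(v-K[1,2])/K[1,1]*d,d],-1)
    return p@T[:3,:3].T+T[:3,3]
def ray(uv,z,c):   # pixels -> plane at height z
    K,T=c["intrinsics"],c["world_from_camera"]
    r=np.c_[(np.atleast_2d(uv)-K[:2,2])/[K[0,0],K[1,1]],np.ones(len(np.atleast_2d(uv)))]@T[:3,:3].T
    return T[:3,3]+r*((z-T[2,3])/r[:,2])[:,None]
def rect(pts):     # centre, sizes, yaw of the side nearest world x
    (cx,cy),(w,h),a=cv2.minAreaRect(pts[:,:2].astype(np.float32)*1000)
    if abs((a+45)%180-90)<45 : pass
    a=(a+45)%90-45
    return np.array([cx,cy])/1000,(w,h),np.radians(a)
E
python3 - <<'E'
from see import *
f=np.load("top0.npz"); im,d=f["im"],f["d"]; c=get_calibration("top"); P=cloud(d,c)
hsv=cv2.cvtColor(im,cv2.COLOR_RGB2HSV)
print("table z",np.median(P[400:440,200:400,2]))
for n,(u,v),h in (("round",(208,305),.11),("channel",(208,265),.085),("square",(211,221),.09),("h",(198,183),.1)):
    m=np.zeros((480,640),bool); m[v-21:v+21,u-22:u+24]=1
    m&=abs(P[...,2]-h)<.012
    m=(lambda L:L[1]==1+np.argmax(L[2][1:,4]))(cv2.connectedComponentsWithStats(m.astype(np.uint8)))
    uv=np.argwhere(m)[:,::-1]
    print(n,m.sum(),"z",np.median(P[m][:,2]),P[m][:,2].std(),rect(P[m]),"plane",rect(ray(uv,h,c)))
m=(hsv[...,1]<70)&(hsv[...,2]>150); m[:,:420]=0;m[:,500:]=0;m[:150]=0;m[340:]=0
print("shelf floor z",np.median(P[m][:,2]),np.percentile(P[m][:,2],[5,25,75,95]))
m&=P[...,2]>.02
print("shelf",rect(P[m]), rect(ray(np.argwhere(m)[:,::-1],.038,c)))
g=m&(P[...,2]>.0345); print("ribs",g.sum(),rect(P[g]))
# rack: all points z 18..60
q=np.zeros_like(m); q[140:350,160:265]=1
q1=q&(P[...,2]>.037)&(P[...,2]<.05)&(hsv[...,0]<25)
L=cv2.connectedComponentsWithStats(q1.astype(np.uint8))
for i in range(1,L[0]):
    if L[2][i,4]>60: print("rackpart",L[2][i],rect(P[L[1]==i]),np.median(P[L[1]==i][:,2]))
q2=q&(P[...,2]>.015)&(P[...,2]<.05); print("rack all",rect(P[q2]))
E
```

```text
table z -0.001093932937672848
round 444 z 0.10852281480071074 0.002551829272893227 (array([0.4406, 0.1804]), (42.50785446166992, 42.993019104003906), np.float64(-0.28203302049713547)) plane (array([0.4409, 0.1795]), (44.21614074707031, 42.82330322265625), np.float64(-0.1798071825802804))
channel 444 z 0.08364705672554551 0.0027101957586936395 (array([0.5068, 0.1883]), (43.7652702331543, 44.46276092529297), np.float64(0.12738007684768282)) plane (array([0.5067, 0.1869]), (43.573490142822266, 45.876033782958984), np.float64(0.1262245146059406))
square 554 z 0.08872014939137862 0.002766805310692349 (array([0.5775, 0.1824]), (44.74726104736328, 44.63408279418945), np.float64(0.20938504859502743)) plane (array([0.577, 0.181]), (45.019412994384766, 45.676795959472656), np.float64(0.2205556944321216))
h 515 z 0.09847882501121841 0.002997863294288852 (array([0.6374, 0.2008]), (43.8489990234375, 45.005489349365234), np.float64(0.0597536366613521)) plane (array([0.6363, 0.1991]), (44.49809646606445, 46.446720123291016), np.float64(0.03136362787775366))
shelf floor z 0.02887192795986171 [0.0257 0.0277 0.0302 0.0368]
shelf (array([ 0.5335, -0.1446]), (275.24810791015625, 274.4029846191406), np.float64(-0.010957176830967514)) (array([ 0.5319, -0.24  ]), (83.60639953613281, 270.7903137207031), np.float64(-0.010070743662134639))
ribs 735 (array([ 0.5342, -0.1446]), (274.7547607421875, 270.0550231933594), np.float64(-0.015260711994481058))
rackpart [169 147  64  18 541] (array([0.6958, 0.2073]), (14.989692687988281, 109.55841064453125), np.float64(0.13409349815923066)) 0.04283179681497129
rackpart [194 327  65  18 547] (array([0.3851, 0.165 ]), (14.293681144714355, 110.20947265625), np.float64(0.13139577423162924)) 0.042817288341795434
rack all (array([0.5405, 0.1862]), (328.1228332519531, 111.22979736328125), np.float64(0.13682179018271914))
```

```bash
cat >> see.py <<'E'
def shelf(im,P):
    hsv=cv2.cvtColor(im,cv2.COLOR_RGB2HSV)
    m=(hsv[...,1]<70)&(hsv[...,2]>120)&(abs(P[...,0]-.535)<.17)&(abs(P[...,1]+.24)<.08)&(P[...,2]>.02)&(P[...,2]<.05)
    L=cv2.connectedComponentsWithStats(m.astype(np.uint8)); return L[1]==1+np.argmax(L[2][1:,4])
E
python3 - <<'E'
from see import *
from plant import *
f=np.load("top0.npz"); c=get_calibration("top"); P=cloud(f["d"],c); m=shelf(f["im"],P)
print("shelf",rect(P[m])); g=m&(P[...,2]>.034); print("ribs",g.sum(),rect(P[g]))
for n,p in (("shelf",(.47,-.24,.33)),("rack",(.47,.18,.33))):
    movep(p,[np.pi,0,0]); hold(.3)
    c=get_calibration("wrist"); im,d=get_image("wrist"); cv2.imwrite(f"pics/w_{n}.png",im[...,::-1]); np.savez(f"w_{n}.npz",im=im,d=d,T=c["world_from_camera"],K=c["intrinsics"])
    print(c["world_from_camera"],observe()["q"],observe()["time_s"])
    P=cloud(d,c)
    if n=="shelf": m=shelf(im,P); print("shelf",rect(P[m]),np.median(P[m][:,2])); g=m&(P[...,2]>.034); print("ribs",rect(P[g]))
E
```

```text
shelf (array([ 0.5333, -0.2422]), (80.87996673583984, 276.1900634765625), np.float64(-0.009997639890211964))
ribs 747 (array([ 0.5328, -0.2421]), (79.89883422851562, 270.1905822753906), np.float64(-0.015260711994481058))
[[-0.0012 -0.9489 -0.3157  0.5507]
 [-1.      0.0012  0.0004 -0.2411]
 [-0.      0.3157 -0.9489  0.4722]
 [ 0.      0.      0.      1.    ]] [-0.6224 -0.0611  1.6425 -0.      1.5605  0.9491] 2.125
shelf (array([ 0.5333, -0.243 ]), (80.13697814941406, 273.2066345214844), np.float64(-0.011674765586689364)) 0.02984746684069345
ribs (array([ 0.5318, -0.2433]), (79.40495300292969, 270.1749267578125), np.float64(-0.010766095022754328))
[[-0.0015 -0.9489 -0.3154  0.5511]
 [-1.      0.0015  0.0002  0.1788]
 [ 0.0003  0.3154 -0.9489  0.4724]
 [ 0.      0.      0.      1.    ]] [ 0.2079 -0.1223  1.6992 -0.0001  1.5647  1.7796] 4.025
```

View pics/w_shelf.png

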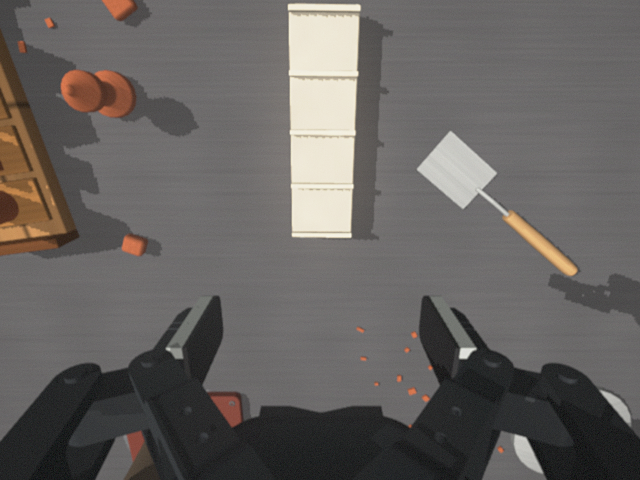

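View pics/w_rack.png

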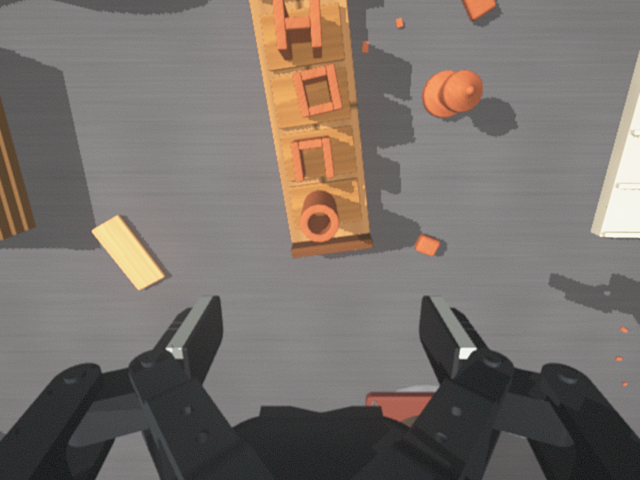

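The wrist views confirm four empty bays (columns 290–360, rows 5–238) and the row H (300,28), square (318,90), channel (313,158), round (320,222), with fingers clear. Next I'll measure the pieces from the wrist view and compare with the top view.

```bash
python3 - <<'E'
from see import *
f=np.load("w_rack.npz"); c=dict(intrinsics=f["K"],world_from_camera=f["T"]); P=cloud(f["d"],c)
for n,xy,h in (("round",(.4408,.1800),.11),("channel",(.5068,.1876),.085),("square",(.577,.1817),.09),("h",(.637,.2),.1)):
    m=(np.linalg.norm(P[...,:2]-xy,axis=-1)<.036)&(abs(P[...,2]-h)<.006)
    L=cv2.connectedComponentsWithStats(m.astype(np.uint8)); m=L[1]==1+np.argmax(L[2][1:,4])
    print(n,m.sum(),np.median(P[m][:,2]),rect(P[m]),rect(ray(np.argwhere(m)[:,::-1],h,c)))
E
```

```text
round 807 0.10946165404927527 (array([0.439 , 0.1807]), (42.83425521850586, 42.529136657714844), np.float64(0.33519194625253)) (array([0.4395, 0.1807]), (41.95500946044922, 43.76655197143555), np.float64(-0.020469322454458032))
channel 853 0.08454681251028745 (array([0.5046, 0.1883]), (43.859222412109375, 43.92302322387695), np.float64(0.12965339276606647)) (array([0.5049, 0.1883]), (43.89634704589844, 43.79490661621094), np.float64(0.13112670341536875))
square 1267 0.08956664678003035 (array([0.5757, 0.1824]), (44.03639221191406, 43.919944763183594), np.float64(0.21947896175864576)) (array([0.5755, 0.1823]), (43.715675354003906, 43.73590087890625), np.float64(0.22015242526405635))
h 1358 0.09958711083759919 (array([0.6346, 0.2009]), (42.06867599487305, 44.02943801879883), np.float64(0.06204398432714466)) (array([0.6338, 0.2007]), (41.52278518676758, 43.95053482055664), np.float64(0.051142005670958245))
```

```bash
cat > job.py <<'E'
from see import *
from plant import *
S=np.array([.5335,-.2426]); SY=-.0115; UP=.235
PC={"round":((.440,.1803),.132,.11,.099),"channel":((.5055,.188),.129,.085,.033),
    "square":((.576,.182),.217,.09,-.033),"h":((.6358,.2003),.058,.10,-.099)}
def transfer(n):
    (x,y),yaw,top,bx=PC[n]; z=top-.040; r=[np.pi,0,yaw]; rs=[np.pi,0,SY]
    b=S+bx*np.array([np.cos(SY),np.sin(SY)])
    gripper_to(.085)
    move_l([x,y,UP],feed=.3,rotation=r)
    if move_l([x,y,z],feed=.12,max_force=8): print("touched on the way down",observe()["eef_pos"]); return False
    gripper_to(.03,f_grip=40); o=observe(); print(n,"grip",o["opening"],o["grasp_force"])
    if o["opening"]<.04: return False
    move_l([x,y,UP],feed=.12); move_l([*b,UP],feed=.25,rotation=rs); 
    o=observe(); print("held",o["opening"],o["grasp_force"])
    move_l([*b,z+.012],feed=.15)
    t=move_l([*b,z-.003],feed=.02,max_force=4); print("contact",t,observe()["eef_pos"]-np.array([*b,z]))
    gripper_to(.075); hold(.2); move_l([*b,UP],feed=.15); print("t",observe()["time_s"]); return True
E
python3 - <<'E'
from job import *
move_l([.47,.18,.25],feed=.2)
print(transfer("round"))
movep((.47,-.24,.33),[np.pi,0,0]); hold(.2)
c=get_calibration("wrist"); im,d=get_image("wrist"); cv2.imwrite("pics/w1.png",im[...,::-1]); P=cloud(d,c)
m=(np.linalg.norm(P[...,:2]-(S+[.099,0]),axis=-1)<.05)&(abs(P[...,2]-.11)<.006); print(rect(P[m])[:2], S+[.099,0])
E
```

```text
round grip 0.043778475653005154 40.46329285483807
held 0.04393592686442123 40.92883616220206
contact True [-0.      0.0001  0.0006]
t 14.2167
True
(array([ 0.6301, -0.2435]), (42.010433197021484, 43.11496353149414)) [ 0.6325 -0.2426]
```

View pics/w1.png

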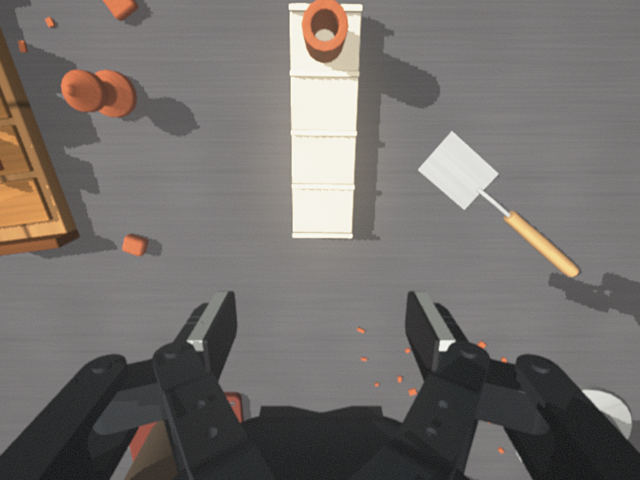

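The round tube stands upright in the farthest bay (325,28), and its measured centre is about 2 mm from the bay centre. I'll move the other three now.

```bash
python3 - <<'E'
from job import *
move_l([.47,-.24,.25],feed=.3)
for n in ("channel","square","h"):
    if not transfer(n): print("STOP",n); break
else:
    movep((.40,-.24,.33),[np.pi,0,0]); hold(.2)
    c=get_calibration("wrist"); im,d=get_image("wrist"); cv2.imwrite("pics/w2.png",im[...,::-1]); P=cloud(d,c)
    for n,(_,_,h,bx) in PC.items():
        b=S+bx*np.array([np.cos(SY),np.sin(SY)])
        m=(abs(P[...,:2]-b).max(-1)<.034)&(abs(P[...,2]-h)<.007); print(n,np.median(P[m][:,2]),rect(P[m]),b)
im,d=get_image("side"); cv2.imwrite("pics/s2.png",im[...,::-1]); print(observe()["time_s"])
E
```

```text
channel grip 0.04372697058612444 41.25397324562073
held 0.04387994225415558 41.044304966926575
contact True [ 0.0001 -0.0001  0.0004]
t 27.2667
square grip 0.043720183632001 41.5724515914917
held 0.04380336043856693 41.25199556350708
contact True [ 0.0001 -0.      0.0004]
t 38.6917
h grip 0.04332055177997176 41.54262185096741
held 0.043937263803862515 41.318530440330505
contact True [ 0.0001 -0.0001  0.0005]
t 50.1583
round nan (array([0., 0.]), (0.0, 0.0), np.float64(0.0)) [ 0.6325 -0.2437]
channel 0.08457985897686926 (array([ 0.5646, -0.2436]), (43.431453704833984, 42.8852653503418), np.float64(-0.014559102205299683)) [ 0.5665 -0.243 ]
square 0.08954200541795695 (array([ 0.5   , -0.2429]), (43.47600173950195, 43.706642150878906), np.float64(-0.01603409397504007)) [ 0.5005 -0.2422]
h 0.09955054738014835 (array([ 0.4344, -0.2422]), (43.38154983520508, 44.140750885009766), np.float64(-0.014040185266897744)) [ 0.4345 -0.2415]
50.9417
  return _methods._mean(a, axis=axis, dtype=dtype,
  ret = ret.dtype.type(ret / rcount)
```

View pics/s2.png

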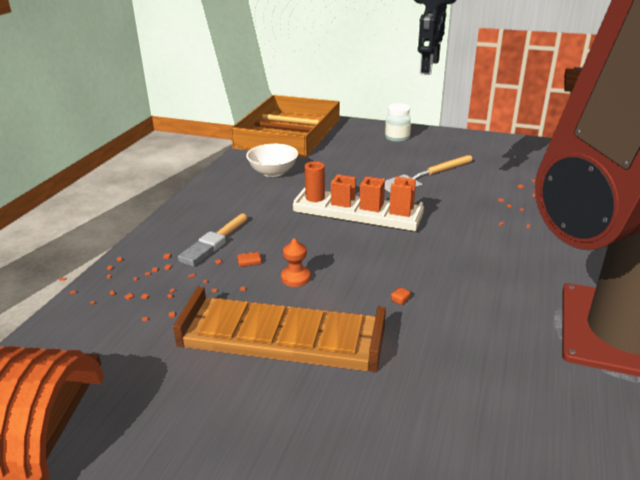

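View pics/w2.png

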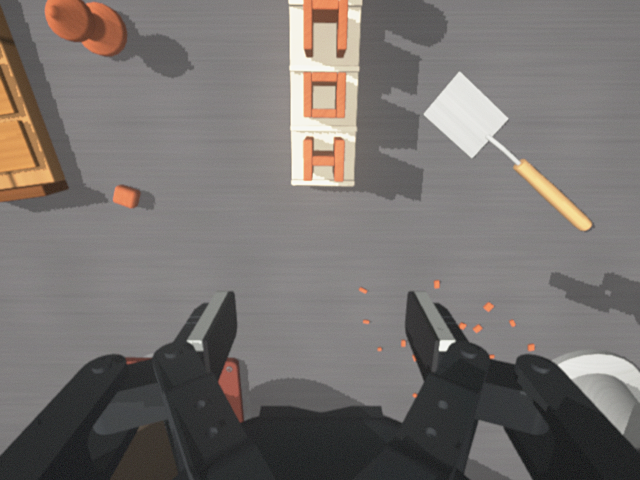

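The side view shows all four pieces upright on the shelf: round tube (315,182) farthest, then channel (343,190), square tube (372,193) and H-section (402,196) nearest. The rack is empty. In the wrist view the near three sit between their ribs; the round tube is out of its frame, but I measured it earlier. The arm is clear, so I'm handing in.

```bash
python3 -c "
from plant import *
hold(.3); print(job_done())"
```

```text
the job is handed in; nothing more can be done
None
```

The job is handed in: all four pieces stand upright on the kiln shelf in reverse order, each measured within about 3 mm of its bay centre, with about 51 s of the 109 s used.

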